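# Tuck the loose plate under the weighted arm of the stock stand

## Robot

A 6-joint arm with a two-finger parallel gripper is mounted at the origin on the work surface. World frame = base frame: x ahead of the robot, y to its left, z up, the work surface at z = 0. Lengths are in m, angles in rad, forces in N, time in s.
With the tool pointing down it reaches from about 0.35 to 0.775 m from the base axis. Payload 7.3 kg.
Tool frame: the origin (TCP) lies between the finger pads; the fingertips stand 14 mm ahead of it and the grasp point (between the pads) lies 5 mm behind it; z points along the fingers, y is the direction in which the jaws open and shut (so a half turn about z gives the same grasp; the last joint's range is limited). The gripper opens to 92 mm and grips with 3 to 60 N. Pads are 19 mm wide; open, the fingers measure 130 mm over their backs; the gripper's body (75 mm by 190 mm) begins 47 mm behind the grasp point.
Start: joints at [-1.448, 0.342, 1.524, -0, 1.275, -0.146], TCP at [0.139, -0.506, 0.217] pointing down, gripper open.
Joint ranges: [-2.53, 2.53], [-0.77, 2.02], [0.04, 2.7], [-1, 4.14], [0.28, 2.66], [-3.11, 3.11]. Speed limits (rad/s): [2.57, 2.57, 3.14, 3.14, 3.14, 3.14].

## Interface

Orientations are given as [roll, pitch, yaw] about the fixed x, y, z axes, in that order (R = Rz(yaw) Ry(pitch) Rx(roll)).
In Python, from cell import robot gives the robot as it stands.
- The arm moves only by the shell command python3 -m creep 'ROWS' [FORCE]. ROWS is JSON, a list that holds one entry, the list of rows, each a list of 7 numbers: the shift along the tool's x, y, z in cm, then the turn, a rotation vector about the tool's x, y, z in degrees, then the gripper command: -1 is shut, 1 is fully open, values between are in proportion. In form: [[[tx, ty, tz, wx, wy, wz, gripper], ...]]. A call has 1 to 8 rows; each row is the pose to reach, as a shift and turn from the pose measured when the call began, along the tool's axes at that moment; what a row does not reach only later rows make up. A row lasts 1/10 s, in which the tool goes at most 50 mm and 8.59 degrees, less where a joint would pass 70% of its speed; a pose out of reach is approached as far as the arm can. A call with a gripper value outside its range is refused whole. The fingers move at their own pace and stop on an object; FORCE is the grip in N (left out, the last holds). Time passes only in rows, so rows that repeat a pose let the fingers close. It gives the time, the measured TCP pose, the force and the opening at its end, in the units of the state.
- robot.observe(): the state, without advancing time (a new reading comes with each control period).
- robot.read_camera(name): name is "scene" or "top"; returns the picture (480x640x3 uint8, red, green, blue); there is no depth.
- robot.camera_params(name): a dict with "camera_matrix" (3x3 intrinsics, pixels), "R" (3x3) and "t" (3): a world point X has camera coordinates R X + t. Camera axes: x right, y down, z forward; pixel columns grow to the right and rows downward; lengths in m; the calibration is good to about 2 mm. A picture is of the moment at which its call begins. camera_params takes no time and is no camera call.
- robot.hand_in(): hands the job in, once; it reports no verdict.
Trained networks look in the newest picture that a camera, given by its name, has taken for a name from the list of things; names that differ only in an ending like _2 or _b are one class to them, and where a whole thing is asked for, a point or a joint stands for the part that bears it (a point fixed in the world has none). Each returns a list of dicts, best first, with "score" (0 to 1); they miss things now and then, are a little off and sometimes report something else, mostly with a low value. They report only what shows in the picture. A call takes as long as a camera call. They do not tell look-alikes from the thing itself.
- robot.look_for(camera, label): "centre" ([x, y, z] in m, in the coordinates of the camera as it stood for that picture, good to about 4 mm: the middle of the surface that is visible of it).
- robot.masks_of(camera, label): "mask" (480x640 bool, what is visible of it).
The state is a dict: "time": time; "qpos": joint angles; "qvel": joint speeds; "joint_efforts": joint torques, N m; "tool_pos": TCP position; "tool_rot": TCP orientation; "contact_force": force on the tool from outside, world axes, zero at the start; "torque": the same for the moment, N m; "opening": finger opening in m.
Only numpy, scipy, OpenCV 4.12 (cv2) and the standard library are available. Lean on these libraries where they do the work, as an engineer would, in place of code of your own. Each camera call takes 0.05 s, during which the arm holds its last target.

## Task

First lift the green tin of nails off the dark grey perforated plate and stand it upright with its whole foot on the round black rubber mat. Then slide the plate on top of the pile in the blue stand, under the red roller of the weighted arm, fully home against the back stop and lined up with the pile, and let go so that the arm holds it down. Keep the pile in its stand, and leave the pail, the carton, the low screw box and the amber jar where they are.

Things in the scene. Friction and masses are not known exactly. Their poses are not given: they have to be found in the camera images.
- plate_mid (a point): centre (half-way up its thickness) of the loose dark grey perforated steel plate with two rows of six holes, 150 x 50 x 8 mm, about 0.25 kg; x runs along its length, y across its width, z up; both ends and both faces are alike. It starts flat on the table with the tin standing on it.
- plate: the same loose plate; origin at the centre of its underside, 4 mm below plate_mid, same axes
- tin_mid (a point): centre (half-way up) of the closed green tin of nails, a plain upright cylinder 54 mm in diameter and 85 mm high with a pale band and steel rims, about 0.3 kg; z is its axis. It starts upright on the plate, within 30 mm of the middle of the plate's length.
- mat: round black rubber mat fixed to the table, 120 mm in diameter, 4 mm thick; origin at the centre of its underside, z up
- stand: fixed blue stand; origin on the table under the middle of the pile. +x, away from the robot save for its yaw, is the way a plate is pushed in. Base slab 12 mm high, x = -60 to +140 mm, 100 mm wide. On it lies the pile of two plates, x = -75 to +75, y = -25 to +25 mm, its top 28 mm above the table. The front part is open at the sides.
- home (a point): point fixed in the stand: where the centre of the third plate (half-way up) lies when fully home, 32 mm above the table over the stand's origin; same axes as the stand
- stop (a point): middle of the top edge of the stand's back stop: an upright face across the stand at its x = +75 mm, 48 mm high. In front of it two yellow side guides, 48 mm high, inner faces at the stand's y = +-28 mm from x = 37 to 73 mm, flared to about +-36 mm at x = 15 mm.
- holddown (a joint): angle (rad) of the weighted arm about its hinge (axis along the stand's y at x = 115 mm, 68 mm high); grows as the roller lifts: 0 on the two-plate pile, about 0.085 with a third plate under it, at most 0.55. It falls back by its weight, about 3 N at the roller. Arm 48 mm wide; its dark cylindrical weight spans x = 42 to 82 mm, its top 91 mm above the table (97 mm with a third plate).
- roller: red free-turning roller at the arm's front end, 40 mm in diameter, 38 mm wide, axis along the stand's y; origin at its centre, which starts at x = +20 mm of the stand, 48 mm above the table, so its front is at x = 0. A plate lying flat on the pile and pushed against it along +x lifts it and rolls in under it (some 5 to 10 N). Its own axes turn as it rolls.
- pile_a: lower plate of the pile, loose, aluminium-coloured, 150 x 50 x 8 mm; origin at the centre of its underside, x along its length
- pile_b: upper plate of the pile, loose, aluminium-coloured, 150 x 50 x 8 mm; origin at the centre of its underside, x along its length
- pail: bystander: pale blue-green pail, 136 mm across its rim, 110 mm high (bail wire lies folded just inside 75 mm radius); origin at the centre of its underside
- carton: bystander: open cardboard carton of nails, 110 x 140 mm (flaps reach about 30 mm farther at the y sides), 85 mm high; origin at the centre of its underside
- screwbox: bystander: closed low red-lidded grey box of screws, 44 x 60 mm, 40 mm high, standing 8 to 40 mm beyond one end of the loose plate; origin at the centre of its underside
- jar: bystander: amber glass jar with black cap, 52 mm in diameter, 90 mm high, standing beside the mat, its axis 95 to 120 mm from the mat's centre; origin at the centre of its underside
Not all that is in view belongs to the job. There is more than one size of the mat; the job needs the middle-sized.

How it is judged:
On the way, in this order (a step that is already met when the one before it is completed fails the run):
1. the tin stands upright on the rubber mat, let go (horizontal distance between tin_mid and mat below 0.034 m and angle between tin_mid's own z axis and vertical below 0.1 rad and z of tin_mid in the frame of mat between 0.0425 and 0.0505 m and contact force between the fingers and tin below 0.1 N), for 0.2 s.
2. the plate lies home on the pile, under the roller (x of plate_mid in the frame of stand between -0.006 and 0.004 m and y of plate_mid in the frame of stand between -0.006 and 0.006 m and z of plate_mid in the frame of stand between 0.028 and 0.036 m and angle between the x axis of plate_mid and the x axis of stand, either way round below 0.08 rad and value of joint holddown between 0.05 and 0.13 rad and contact force between roller and plate above 0.5 N), for 0.2 s.
At the end, for the whole second after the job is handed in: Tin upright on the mat, axis within 34 mm of its centre. Loose plate flat on the pile, pressed by the roller, within 6 mm of the back stop and of the centre line, turned under 0.08 rad. Pile plates within 12 mm of the stop and 8 mm of the centre line. All let go and at rest (all of step 2 and horizontal distance between tin_mid and mat below 0.034 m and angle between tin_mid's own z axis and vertical below 0.1 rad and z of tin_mid in the frame of mat between 0.0425 and 0.0505 m and x of pile_a in the frame of stand between -0.012 and 0.004 m and y of pile_a in the frame of stand between -0.008 and 0.008 m and x of pile_b in the frame of stand between -0.012 and 0.004 m and y of pile_b in the frame of stand between -0.008 and 0.008 m and linear speed of plate below 0.02 m/s); the robot touches nothing.
It fails at once if the pail is shifted by more than 30 mm (distance of pail from where it was at the start of the episode above 0.03 m).
It fails at once if the carton is shifted by more than 30 mm (distance of carton from where it was at the start of the episode above 0.03 m).
It fails at once if the jar is shifted by more than 30 mm (distance of jar from where it was at the start of the episode above 0.03 m).
It fails at once if the screwbox is shifted by more than 30 mm (distance of screwbox from where it was at the start of the episode above 0.03 m).
It fails at once if the tin is tipped over (angle between tin_mid's own z axis and vertical above 0.7 rad).
It also fails if it takes over 62 s, if anything falls off the work surface, if the arm or the gripper's body presses on something with over 40 N, if the wrist force passes 120 N, or if a joint passes its speed limit or range.

## Working session

There is one attempt and no reset: what is moved stays moved. The work goes in short steps, Python scripts to look and compute and a shell command to move; the robot and the scene stay as the last step left them, time stands still between calls to the robot, and variables do not carry over. Pictures are saved under pics/ and viewed, and the job is handed in when it is done.

```bash
ls; mkdir -p pics; python3 - <<'E'
from cell import robot
import cv2,json
s=robot.observe();print(s)
for c in("scene","top"):
    im=robot.read_camera(c);cv2.imwrite(f"pics/{c}0.png",im[:,:,::-1])
    p=robot.camera_params(c);print(c,p)
E
```

```text
pics
{'time': 0.0, 'qpos': array([-1.44802907e+00,  3.42718679e-01,  1.52500855e+00, -3.86835183e-06,
        1.27540721e+00, -1.45975260e-01]), 'qvel': array([-1.09780439e-03, -9.66866334e-04, -1.44516409e-03, -5.01744048e-04,
        9.08365247e-05,  1.75791851e-03]), 'joint_efforts': array([ 3.33624957e-03, -4.31235230e+01, -2.44218636e+01,  7.20926025e-02,
        5.60331834e-02, -1.41792975e-04]), 'tool_pos': array([ 0.13937837, -0.50572439,  0.21675004]), 'tool_rot': array([-3.14006673e+00, -2.20604170e-04,  2.68743478e-01]), 'contact_force': array([-0.62144745, -0.7625472 , -0.15094724]), 'torque': array([-0.02649599,  0.07226822, -0.0465542 ]), 'opening': 0.09214927992545038}
scene {'camera_matrix': array([[456.90129853,   0.        , 319.11244052],
       [  0.        , 456.90129853, 235.88748907],
       [  0.        ,   0.        ,   1.        ]]), 'R': array([[-0.79413445,  0.60754091,  0.01563699],
       [ 0.32017472,  0.44010217, -0.83892683],
       [-0.51656424, -0.66121413, -0.54401953]]), 't': array([ 0.3726156 , -0.14416291,  1.41866021])}
top {'camera_matrix': array([[562.05375639,   0.        , 303.98307316],
       [  0.        , 562.05375639, 245.48400717],
       [  0.        ,   0.        ,   1.        ]]), 'R': array([[-0.00820443, -0.99995426, -0.00491624],
       [-0.97722381,  0.00906031, -0.21201776],
       [ 0.21205261,  0.00306478, -0.97725345]]), 't': array([0.08487384, 0.52858773, 1.42959362])}
```

View pics/scene0.png

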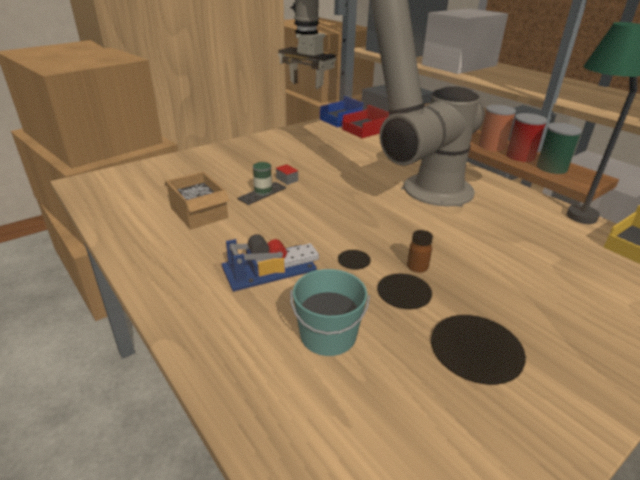

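View pics/top0.png

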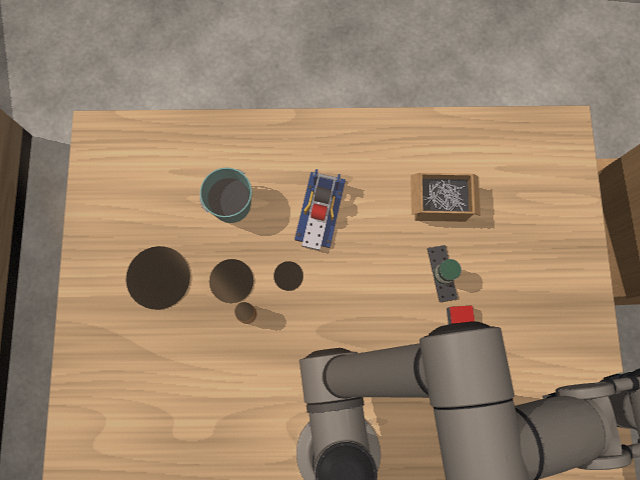

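Top view: three black round mats at (158,277) large, (231,280) middle and (288,276) small. The middle one should be the 120 mm mat with the jar beside it at (245,313). The plate is at (441,273) with the tin on it, the screw box at (460,314), the stand at (320,210), the carton at (446,195) and the pail at (226,195).

```bash
cat > h.py <<'E'
from cell import robot
import cv2,numpy as np
np.set_printoptions(precision=4,suppress=True)
P={c:robot.camera_params(c) for c in("scene","top")}
def w2p(c,X):
    p=P[c];q=(p["R"]@np.atleast_2d(X).T).T+p["t"];q=q@p["camera_matrix"].T;return q[:,:2]/q[:,2:]
def p2w(c,uv,z):
    p=P[c];uv=np.atleast_2d(np.asarray(uv,float))
    d=np.c_[uv,np.ones(len(uv))]@np.linalg.inv(p["camera_matrix"]).T@p["R"]
    o=-p["R"].T@p["t"];return o+d*((z-o[2])/d[:,2])[:,None]
def cam2w(c,X):
    p=P[c];return p["R"].T@(np.asarray(X)-p["t"])
def masks(c,l,n=1):
    r=robot.masks_of(c,l);return [(m["score"],m["mask"].astype(np.uint8)) for m in r[:n]]
def cont(m):
    cs,_=cv2.findContours(m,cv2.RETR_EXTERNAL,cv2.CHAIN_APPROX_NONE);return max(cs,key=cv2.contourArea)[:,0,:]
E
python3 - <<'E'
from h import *
for l in("mat","plate","tin_mid","pile_b","stand","roller","jar","screwbox","pail","carton"):
    for s,m in masks("top",l,3):
        c=cont(m);
        z={"mat":.004,"plate":.008,"tin_mid":.093,"pile_b":.028,"stand":.012,"roller":.068,"jar":.09,"screwbox":.04,"pail":.11,"carton":.085}[l]
        w=p2w("top",c,z)[:,:2].astype(np.float32)
        print(l,round(float(s),2),"px",c.mean(0).round(),cv2.minAreaRect(w*1000))
    for r in robot.look_for("top",l)[:3]: print("   lf",round(float(r["score"]),2),cam2w("top",r["centre"]))
im=robot.read_camera("top");
cv2.imwrite("pics/plate1.png",cv2.resize(im[230:330,400:500,::-1],None,fx=6,fy=6,interpolation=2))
cv2.imwrite("pics/stand1.png",cv2.resize(im[160:260,270:370,::-1],None,fx=6,fy=6,interpolation=2))
cv2.imwrite("pics/mat1.png",cv2.resize(im[230:330,120:320,::-1],None,fx=4,fy=4,interpolation=2))
E
```

```text
mat 0.95 px [231. 281.] ((446.1903076171875, 280.0718688964844), (117.12251281738281, 113.88964080810547), 45.36735916137695)
mat 0.87 px [287. 276.] ((456.8878173828125, 127.1234359741211), (77.4432373046875, 76.94837188720703), 44.798152923583984)
mat 0.71 px [157. 278.] ((458.11383056640625, 480.78643798828125), (168.38522338867188, 172.15577697753906), 23.14946746826172)
   lf 0.97 [0.4442 0.2791 0.0061]
   lf 0.92 [0.4559 0.4806 0.0071]
   lf 0.61 [0.4571 0.1259 0.0021]
plate 0.68 px [445. 291.] ((411.1356506347656, -298.3111877441406), (50.348445892333984, 50.40970230102539), 7.596122741699219)
   lf 0.67 [ 0.4409 -0.284   0.012 ]
tin_mid 0.55 px [446. 271.] ((451.5906066894531, -281.48248291015625), (54.19192886352539, 77.35090637207031), 25.871946334838867)
   lf 0.8 [ 0.4539 -0.2889  0.099 ]
pile_b 0.82 px [314. 233.] ((570.8251342773438, 54.90472412109375), (54.20355224609375, 87.83854675292969), 78.11804962158203)
   lf 0.88 [0.5735 0.0553 0.029 ]
stand 0.81 px [319. 211.] ((646.9020385742188, 35.93475341796875), (103.23240661621094, 212.9037322998047), 76.40038299560547)

[... 664 characters left out ...]
93927001953, 143.9111328125), 89.45591735839844)
pail 0.54 px [435. 257.] ((481.17218017578125, -257.9684143066406), (64.28057098388672, 49.570125579833984), 8.037220001220703)
pail 0.22 px [245. 313.] ((349.3619689941406, 228.33888244628906), (57.24799346923828, 49.54452133178711), 27.362289428710938)
   lf 0.75 [0.6513 0.0311 0.0155]
   lf 0.6 [0.6681 0.2847 0.06  ]
   lf 0.53 [0.3541 0.2304 0.0917]
carton 0.85 px [444. 196.] ((651.3502197265625, -291.8453369140625), (180.75360107421875, 132.12847900390625), 89.42964935302734)
carton 0.64 px [231. 281.] ((433.6805419921875, 267.9454040527344), (111.68485260009766, 107.8618392944336), 0.6537948846817017)
   lf 0.59 [ 0.6598 -0.296   0.0625]
```

View pics/plate1.png

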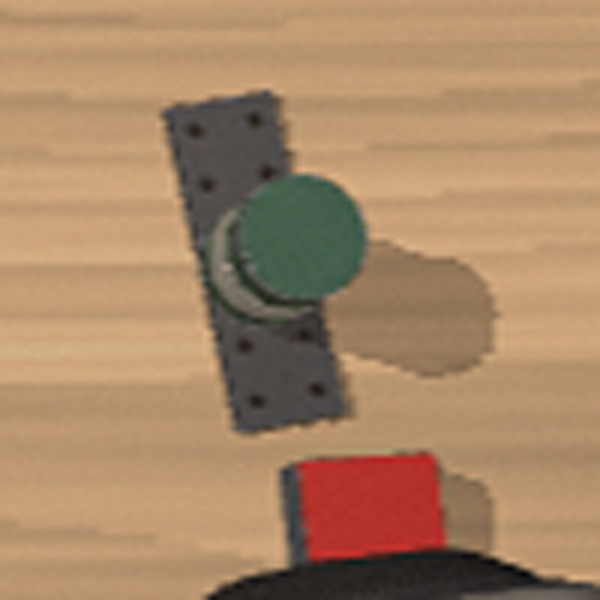

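View pics/stand1.png

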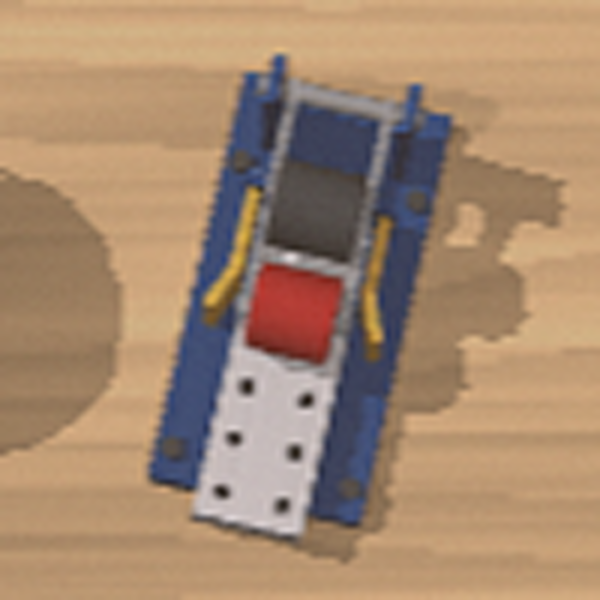

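View pics/mat1.png

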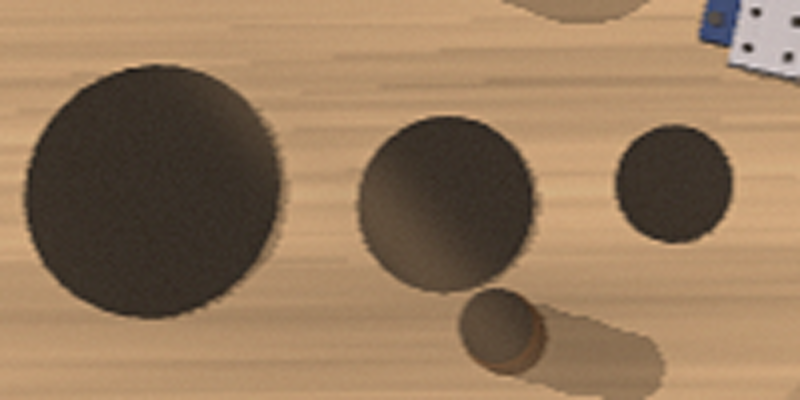

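The enlarged crop confirms the middle mat: (231,280), measured at 117 mm (the others are about 77 and 170 mm), with the jar right beside it. Next I work out the plate, tin and stand geometry.

```bash
python3 - <<'E'
from h import *
def cr(pts,x0,y0,f): return np.array(pts,float)/f+[x0,y0]+(0.5/f-0.5)
pl=p2w("top",cr([(165,106),(278,94),(352,412),(238,433)],400,230,6),.008)
print("plate",pl[:,:2],pl.mean(0));d=pl[0]+pl[1]-pl[2]-pl[3];print("yaw",np.arctan2(d[1],d[0]),np.linalg.norm(d)/2,np.linalg.norm(pl[0]-pl[1]),np.linalg.norm(pl[2]-pl[3]))
t=p2w("top",cr([(303,237)],400,230,6),.093);print("tin",t)
ts=p2w("top",cr([(241,237),(366,237)],400,230,6),.093);print(np.linalg.norm(ts[0]-ts[1]))
s=p2w("top",cr([(150,483),(362,525),(452,118),(247,72)],270,160,6),.012)
d=s[2]+s[3]-s[0]-s[1];yaw=np.arctan2(d[1],d[0]);print("stand",s[:,:2],"yaw",yaw,np.linalg.norm(d)/2,np.linalg.norm(s[0]-s[1]))
u=np.array([np.cos(yaw),np.sin(yaw),0]);print("origin slab",s.mean(0)-.04*u)
f=p2w("top",cr([(192,517),(299,539)],270,160,6),.028);print("pile front",f[:,:2],"origin pile",f.mean(0)+.075*u, "yaw front",np.arctan2(*(f[0]-f[1])[:2])*-1)
r=p2w("top",cr([(293,311)],270,160,6),.068);print("roller->origin",r-.02*u)
E
```

```text
plate [[ 0.5319 -0.2555]
 [ 0.537  -0.3071]
 [ 0.3916 -0.3311]
 [ 0.3827 -0.2798]] [ 0.4608 -0.2934  0.008 ]
yaw 0.16272952440398625 0.14922818168761315 0.051923309759781204 0.0520998603559706
tin [[ 0.4564 -0.2922  0.093 ]]
0.05310692378018852
stand [[ 0.5544  0.106 ]
 [ 0.5339  0.0098]
 [ 0.7275 -0.0356]
 [ 0.7511  0.0597]] yaw -0.2308155901972293 0.20046771457016396 0.09831783695274109
origin slab [0.6028 0.0441 0.012 ]
pile front [[0.5349 0.0868]
 [0.5244 0.0389]] origin pile [0.6026 0.0457 0.028 ] yaw front -0.21652399876106262
roller->origin [[0.5998 0.0457 0.068 ]]
```

```bash
cat > g.py <<'E'
import sys
from h import *
from scipy.spatial.transform import Rotation as R
s=robot.observe();x,y,z,yaw=map(float,sys.argv[1:5])
R0=R.from_euler("xyz",s["tool_rot"]);Rt=R.from_euler("xyz",[np.pi,0,yaw])
print("t",s["time"],"at",s["tool_pos"],s["tool_rot"],"F",s["contact_force"],"open",s["opening"])
print("shift cm",R0.inv().apply(np.array([x,y,z])-s["tool_pos"])*100,"rot deg",np.degrees((R0.inv()*Rt).as_rotvec()))
E
python3 g.py .456 -.292 .15 .16
```

```text
t 1.15 at [ 0.1394 -0.5061  0.2174] [3.1415 0.     0.2688] F [-0.2733 -0.4131  0.8818] open 0.09187460461750795
shift cm [ 36.207  -12.2391   6.7422] rot deg [0.0037 0.0018 6.2337]
```

```bash
python3 -m creep '[[[9,-3,1.5,0,0,2,1],[18,-6,3,0,0,4,1],[27,-9,5,0,0,6,1],[36.2,-12.2,6.7,0,0,6.2,1],[36.2,-12.2,6.7,0,0,6.2,1],[36.2,-12.2,6.7,0,0,6.2,1],[36.2,-12.2,6.7,0,0,6.2,1],[36.2,-12.2,6.7,0,0,6.2,1]]]'; python3 g.py .456 -.292 .15 .16
python3 - <<'E'
from h import *
for c in("scene","top"): cv2.imwrite(f"pics/{c}2.png",robot.read_camera(c)[:,:,::-1])
E
python3 g.py .456 -.292 .055 .16
```

```text
time: 1.95
tool_pos: [0.458, -0.2904, 0.1499]
tool_rot: [-3.141, -0.0, 0.162]
contact_force: [1.0, -0.8, -0.4]
opening: 0.0918
t 1.95 at [ 0.458  -0.2904  0.1499] [-3.1414 -0.0002  0.1619] F [ 1.049  -0.8454 -0.4052] open 0.09183976137947449
shift cm [-0.2255  0.1276 -0.0053] rot deg [-0.0103 -0.0111  0.1111]
t 2.05 at [ 0.4588 -0.2892  0.1494] [-3.1401 -0.0001  0.1656] F [ 0.5015 -0.4781 -0.9848] open 0.09214634522540267
shift cm [-0.3217  0.2404  9.4347] rot deg [-0.0875 -0.0059  0.3208]
```

View pics/scene2.png

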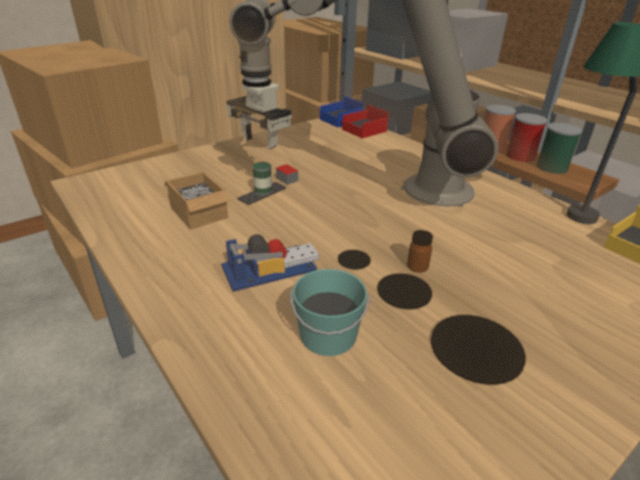

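The scene view shows the gripper at (260,115) above the tin at (262,178), with nothing in between. Next: descend and close.

```bash
python3 -m creep '[[[-0.3,0.2,3,0,0,0,1],[-0.3,0.2,6,0,0,0,1],[-0.3,0.2,9.4,0,0,0,1],[-0.3,0.2,9.4,0,0,0,1],[-0.3,0.2,9.4,0,0,0,-1],[-0.3,0.2,9.4,0,0,0,-1],[-0.3,0.2,9.4,0,0,0,-1],[-0.3,0.2,9.4,0,0,0,-1]]]' 30;  python3 -m creep '[[[0,0,0,0,0,0,-1],[0,0,0,0,0,0,-1],[0,0,0,0,0,0,-1]]]'
```

```text
time: 2.85
tool_pos: [0.4567, -0.2921, 0.0567]
tool_rot: [3.141, -0.002, 0.166]
contact_force: [-0.5, 0.2, -1.0]
opening: 0.065
time: 3.15
tool_pos: [0.457, -0.2922, 0.0575]
tool_rot: [3.14, -0.002, 0.166]
contact_force: [-0.2, 0.8, 6.3]
opening: 0.0528
```

```bash
python3 -m creep '[[[0,0,0,0,0,0,-1],[0,0,-2,0,0,0,-1],[0,0,-5,0,0,0,-1],[0,0,-9,0,0,0,-1],[0,0,-14,0,0,0,-1],[0,0,-14,0,0,0,-1],[0,0,-14,0,0,0,-1]]]'
python3 - <<'E'
from h import *
for c in("scene","top"): cv2.imwrite(f"pics/{c}3.png",robot.read_camera(c)[:,:,::-1])
E
python3 g.py .446 .280 .197 .16
```

```text
time: 3.85
tool_pos: [0.4567, -0.2922, 0.1977]
tool_rot: [3.14, -0.003, 0.166]
contact_force: [-1.2, 0.2, -4.0]
opening: 0.0533
t 3.95 at [ 0.4557 -0.2913  0.1954] [-3.1397  0.0001  0.1657] F [ 0.2376 -0.704  -2.7612] open 0.05323575104658686
shift cm [  8.4675 -56.51    -0.0508] rot deg [-0.1095  0.0082  0.3247]
```

View pics/scene3.png

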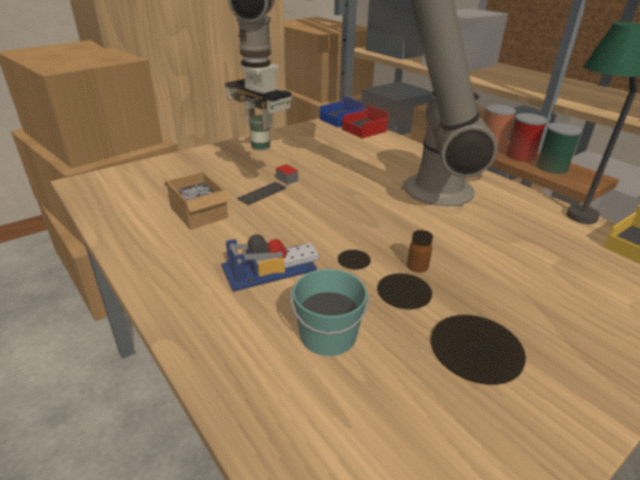

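View pics/top3.png

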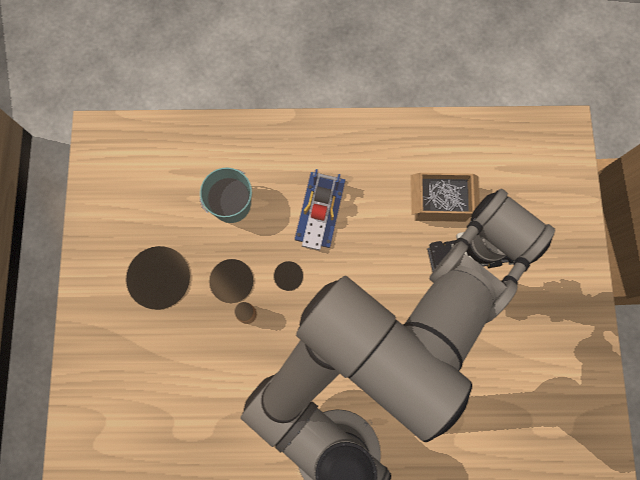

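The tin is held upright at (260,130) in the scene view, and the plate is bare on the table. Next: carry it over to the middle mat.

```bash
python3 -m creep '[[[0.3,-2,0,0,0,0,-1],[0.8,-6,0,0,0,0,-1],[1.5,-10,0,0,0,0,-1],[2.1,-14,0,0,0,0,-1],[2.7,-18,0,0,0,0,-1],[3.3,-22,0,0,0,0,-1],[3.9,-26,0,0,0,0,-1],[4.5,-30,0,0,0,0,-1]]]'; python3 g.py .446 .280 .197 .16
```

```text
time: 4.75
tool_pos: [0.4491, 0.0137, 0.1941]
tool_rot: [-3.138, 0.004, 0.165]
contact_force: [0.5, 0.2, -3.4]
opening: 0.0532
t 4.75 at [0.4491 0.0137 0.1941] [-3.1385  0.0041  0.1654] F [ 0.4921  0.2419 -3.4242] open 0.0532090978322061
shift cm [  4.0757 -26.3211  -0.2277] rot deg [-0.1771  0.2331  0.3115]
```

```bash
python3 -m creep '[[[0.6,-4,0,0,0,0,-1],[1.2,-8,0,0,0,0,-1],[1.9,-12,0,0,0,0,-1],[2.5,-16,0,0,0,0,-1],[3.1,-20,-0.1,0,0,0,-1],[3.7,-24,-0.2,0,0,0,-1],[4.1,-26.3,-0.2,-0.2,0.2,0,-1],[4.1,-26.3,-0.2,-0.2,0.2,0,-1]]]';python3 -m creep '[[[0,0,0,0,0,0,-1],[0,0,0,0,0,0,-1]]]'; 
python3 - <<'E'
from h import *
for c in("scene","top"): cv2.imwrite(f"pics/{c}4.png",robot.read_camera(c)[:,:,::-1])
E
python3 g.py .446 .280 .055 .16
```

```text
time: 5.55
tool_pos: [0.4448, 0.2823, 0.1943]
tool_rot: [3.141, 0.005, 0.169]
contact_force: [0.2, 0.0, -2.5]
opening: 0.0532
time: 5.75
tool_pos: [0.444, 0.2814, 0.1927]
tool_rot: [3.14, 0.008, 0.169]
contact_force: [0.6, -0.7, -3.2]
opening: 0.0531
t 5.85 at [0.4447 0.2812 0.1937] [3.1405 0.0059 0.1678] F [ 0.1576 -0.0472 -3.2277] open 0.05334441533982566
shift cm [ 0.1906  0.1281 13.8656] rot deg [0.0636 0.3384 0.4499]
```

View pics/scene4.png

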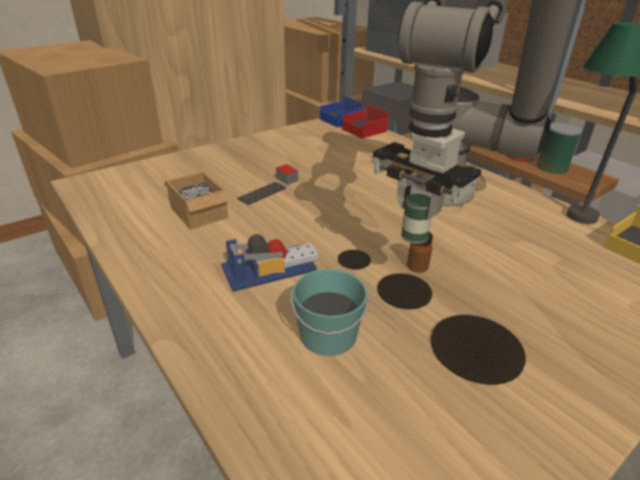

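The tin at (416,218) hangs over the mat (404,291); the overlap with the jar is only perspective. Next: lower it in two stages.

```bash
python3 -c "
from h import *
print(w2p('scene',[.446,.28,.19]))"; python3 -m creep '[[[0.2,0.1,2,0,0.3,0.3,-1],[0.2,0.1,5,0,0.3,0.3,-1],[0.2,0.1,8,0,0.3,0.3,-1],[0.2,0.1,11,0,0.3,0.3,-1],[0.2,0.1,12.5,0,0.3,0.3,-1],[0.2,0.1,13,0,0.3,0.3,-1],[0.2,0.1,13,0,0.3,0.3,-1],[0.2,0.1,13,0,0.3,0.3,-1]]]';python3 g.py .446 .280 .055 .16
```

```text
[[416.363  216.8286]]
time: 6.65
tool_pos: [0.4469, 0.2803, 0.0647]
tool_rot: [3.141, -0.001, 0.162]
contact_force: [0.4, 0.4, -3.3]
opening: 0.0532
t 6.65 at [0.4469 0.2803 0.0647] [ 3.1409 -0.0011  0.162 ] F [ 0.38    0.4062 -3.3279] open 0.05317490555971261
shift cm [-0.099   0.0138  0.9661] rot deg [ 0.0377 -0.0657  0.1157]
```

```bash
python3 -m creep '[[[0,0,0.3,0,0,0,-1],[0,0,0.6,0,0,0,-1],[0,0,0.9,0,0,0,-1],[0,0,1.0,0,0,0,-1],[0,0,1.0,0,0,0,-1],[0,0,1.0,0,0,0,-1]]]'
```

```text
time: 7.25
tool_pos: [0.447, 0.2803, 0.0546]
tool_rot: [3.141, -0.001, 0.162]
contact_force: [1.3, 0.2, -2.7]
opening: 0.0534
```

```bash
python3 -m creep '[[[0,0,0.1,0,0,0,-1],[0,0,0.2,0,0,0,-1],[0,0,0.2,0,0,0,-1]]]'
```

```text
time: 7.55
tool_pos: [0.4473, 0.2805, 0.0535]
tool_rot: [3.141, -0.002, 0.162]
contact_force: [-1.6, -0.4, 3.7]
opening: 0.0533
```

Contact: the force went from -2.7 to +3.7 N. Next: open, back off up, then look.

```bash
python3 -m creep '[[[0,0,0,0,0,0,-0.4],[0,0,0,0,0,0,1],[0,0,0,0,0,0,1],[0,0,0,0,0,0,1],[0,0,0,0,0,0,1],[0,0,0,0,0,0,1]]]'; python3 -m creep '[[[0,0,-3,0,0,0,1],[0,0,-7,0,0,0,1],[0,0,-11,0,0,0,1],[0,0,-15,0,0,0,1],[0,0,-15,0,0,0,1]]]'
python3 - <<'E'
from h import *
for c in("scene","top"): cv2.imwrite(f"pics/{c}5.png",robot.read_camera(c)[:,:,::-1])
E
python3 g.py .446 .280 .205 .16
```

```text
time: 8.15
tool_pos: [0.4473, 0.2805, 0.0535]
tool_rot: [3.141, -0.002, 0.162]
contact_force: [-0.4, -0.1, -0.5]
opening: 0.0882
time: 8.65
tool_pos: [0.4497, 0.2818, 0.2093]
tool_rot: [-3.139, -0.013, 0.162]
contact_force: [0.7, 0.5, 0.2]
opening: 0.0918
t 8.75 at [0.4472 0.2806 0.2043] [-3.1415 -0.0043  0.1622] F [-0.2977 -0.5435  0.0437] open 0.09145573904088679
shift cm [-0.1332  0.0437 -0.0748] rot deg [-0.0044 -0.2464  0.1275]
```

View pics/scene5.png

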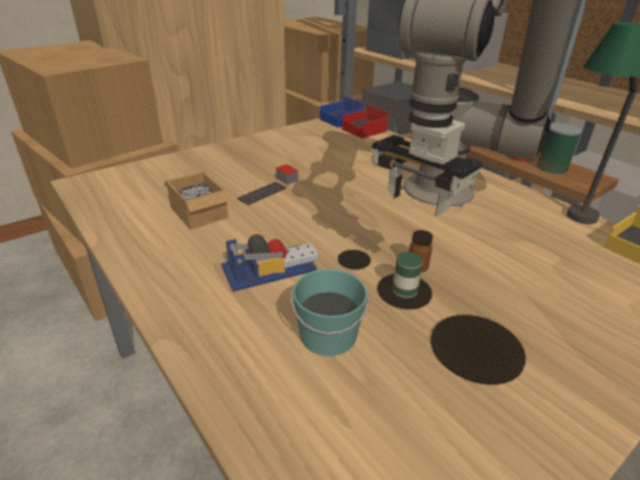

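View pics/top5.png

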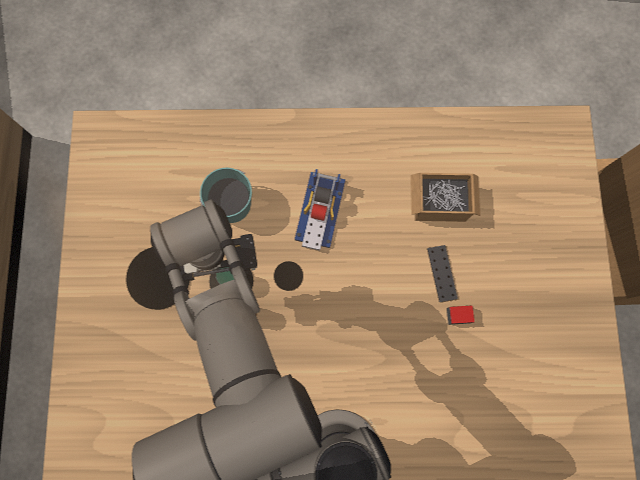

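The tin stands upright on the middle mat (scene (406,277)). The bare plate is in full view in the top picture at (442,273); I refine its pose now.

```bash
python3 - <<'E'
from h import *
for s,m in masks("top","plate",2):
    w=p2w("top",cont(m),.008)[:,:2].astype(np.float32);print(s,cv2.minAreaRect(w*1000))
im=cv2.imread("pics/top5.png")[235:303,415:470]
hsv=cv2.cvtColor(im,cv2.COLOR_BGR2HSV)
m=((hsv[...,2]<115)&(hsv[...,1]<90)).astype(np.uint8)
c=cont(m)+[415,235];w=p2w("top",c,.008)[:,:2].astype(np.float32);print(cv2.minAreaRect(w*1000))
E
```

```text
0.9 ((460.61932373046875, -290.31536865234375), (152.8036346435547, 55.275413513183594), 7.756859302520752)
((460.86297607421875, -291.50006103515625), (150.5808563232422, 50.20849609375), 9.541861534118652)
```

```bash
python3 g.py .4166 -.2994 .12 .165; python3 -m creep '[[[-0.8,5,0,0,0,0,1],[-1.6,10,0,0,0,0,1],[-2.4,15,0,0,0,0,1],[-3.2,20,0,0,0,0,1],[-4.1,25,0,0,0,0,1],[-5,30,0,0,0,0,1],[-6,35,0,0,0,0,1],[-7,40,0,0,0,0,1]]]'; python3 g.py .4166 -.2994 .12 .165
```

```text
t 8.8 at [0.4466 0.2803 0.203 ] [ 3.1409 -0.0015  0.1622] F [-0.2049  0.3016  0.369 ] open 0.09181350554625346
shift cm [-12.3324  56.7232   8.315 ] rot deg [ 0.0371 -0.087  -0.1604]
time: 9.6
tool_pos: [0.441, -0.121, 0.2016]
tool_rot: [-3.14, 0.001, 0.162]
contact_force: [1.8, 0.7, 0.1]
opening: 0.0918
t 9.6 at [ 0.441  -0.121   0.2016] [-3.1404  0.0009  0.1621] F [1.7794 0.6879 0.0708] open 0.09175540739062905
shift cm [-5.284  17.219   8.1451] rot deg [-0.0682  0.0498 -0.1666]
```

```bash
python3 -m creep '[[[-1.3,4.3,0,0,0,0,1],[-2.6,8.6,1,0,0,0,1],[-4,13,4,0,0,0,1],[-5.3,17.2,7,0,0,-0.2,1],[-5.3,17.2,8.1,0,0,-0.2,1],[-5.3,17.2,8.1,0,0,-0.2,1],[-5.3,17.2,8.1,0,0,-0.2,1],[-5.3,17.2,8.1,0,0,-0.2,1]]]'; python3 g.py .4166 -.2994 .016 .165
```

```text
time: 10.4
tool_pos: [0.4169, -0.2985, 0.121]
tool_rot: [-3.141, 0.0, 0.167]
contact_force: [-0.1, 0.7, 0.8]
opening: 0.0915
t 10.4 at [ 0.4169 -0.2985  0.121 ] [-3.1407  0.0005  0.1668] F [-0.1371  0.6773  0.7661] open 0.0914946915281084
shift cm [-0.0369  0.095  10.5004] rot deg [-0.0504  0.0282  0.1025]
```

```bash
python3 -m creep '[[[0,0.1,3,0,0,0,1],[0,0.1,6,0,0,0,1],[0,0.1,8,0,0,0,1],[0,0.1,9.5,0,0,0,1],[0,0.1,10.3,0,0,0,1],[0,0.1,10.4,0,0,0,1],[0,0.1,10.5,0,0,0,1],[0,0.1,10.5,0,0,0,1]]]'; python3 g.py .4166 -.2994 .016 .165
```

```text
time: 11.2
tool_pos: [0.4176, -0.2996, 0.0169]
tool_rot: [3.141, -0.001, 0.167]
contact_force: [0.0, 0.7, -0.2]
opening: 0.0916
t 11.2 at [ 0.4176 -0.2996  0.0169] [ 3.1411 -0.0006  0.1671] F [ 0.0207  0.6543 -0.1686] open 0.09157348969501414
shift cm [-0.0901 -0.0404  0.0923] rot deg [ 0.0292 -0.032   0.1203]
```

```bash
python3 -m creep '[[[0,0,0.1,0,0,0,-1],[0,0,0.1,0,0,0,-1],[0,0,0.1,0,0,0,-1],[0,0,0.1,0,0,0,-1],[0,0,0.1,0,0,0,-1],[0,0,0.1,0,0,0,-1],[0,0,0.1,0,0,0,-1],[0,0,0.1,0,0,0,-1]]]' 55; python3 -m creep '[[[0,0,0,0,0,0,-1],[0,0,-0.5,0,0,0,-1],[0,0,-2,0,0,0,-1],[0,0,-4,0,0,0,-1],[0,0,-6,0,0,0,-1],[0,0,-6,0,0,0,-1],[0,0,-6,0,0,0,-1]]]'
python3 - <<'E'
from h import *
im=robot.read_camera("scene");cv2.imwrite("pics/s6.png",cv2.resize(im[80:240,170:370,::-1],None,fx=4,fy=3.75))
E
```

```text
time: 12.0
tool_pos: [0.4175, -0.2996, 0.0159]
tool_rot: [3.141, -0.001, 0.167]
contact_force: [-0.7, 0.4, 1.0]
opening: 0.0326
time: 12.7
tool_pos: [0.4175, -0.2996, 0.076]
tool_rot: [3.141, -0.001, 0.167]
contact_force: [0.3, 0.7, 0.4]
opening: 0.0004
```

View pics/s6.png

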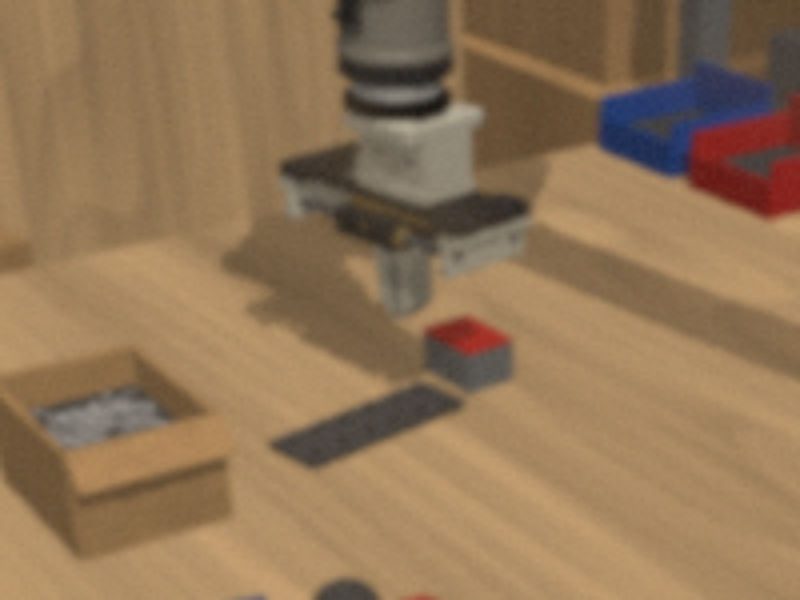

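The crop shows the fingers shut empty at (405,290), with the plate still in place at (365,425): they closed just over its top. I check the plate's pose, then go down again until light table contact.

```bash
python3 -m creep '[[[0,0,0,0,0,0,1],[0,0,0,0,0,0,1],[0,0,0,0,0,0,1],[0,0,0,0,0,0,1],[0,0,0,0,0,0,1],[0,0,0,0,0,0,1],[0,0,0,0,0,0,1],[0,0,0,0,0,0,1]]]'
python3 - <<'E'
from h import *
im=np.ascontiguousarray(robot.read_camera("top")[:,:,::-1]);cv2.imwrite("pics/t7.png",im)
cv2.imwrite("pics/t7c.png",cv2.resize(im[230:330,390:490],None,fx=6,fy=6,interpolation=2))
im=np.ascontiguousarray(robot.read_camera("scene")[:,:,::-1])
cv2.imwrite("pics/s7c.png",cv2.resize(im[170:220,220:310],None,fx=8,fy=8,interpolation=2))
from scipy.spatial.transform import Rotation
u=np.array([np.cos(.165),np.sin(.165),0]);v=np.array([-u[1],u[0],0]);c0=np.array([.461,-.292,.008])
pts=w2p("scene",[c0+a*u+b*v for a,b in((.075,.025),(.075,-.025),(-.075,-.025),(-.075,.025))])
print((pts-[220,170])*8)
E
python3 g.py .4166 -.2994 .016 .165
```

```text
time: 13.55
tool_pos: [0.4172, -0.2993, 0.0754]
tool_rot: [-3.142, -0.0, 0.167]
contact_force: [0.1, 0.1, -0.1]
opening: 0.0599
[[223.7377 266.9684]
 [136.0693 220.3367]
 [440.7891  91.4007]
 [528.8255 132.3371]]
t 13.65 at [ 0.4172 -0.2993  0.0754] [-3.1415 -0.0001  0.1671] F [0.154  0.5465 0.7965] open 0.0677753854352836
shift cm [-0.0597 -0.0002  5.9408] rot deg [-0.0059 -0.0071  0.1186]
```

View pics/s7c.png

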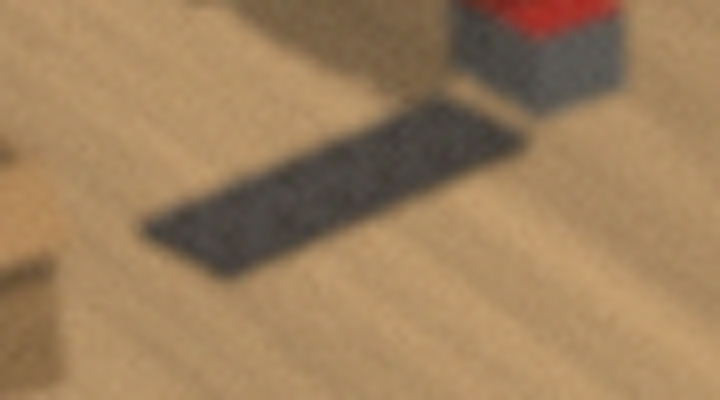

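View pics/t7c.png

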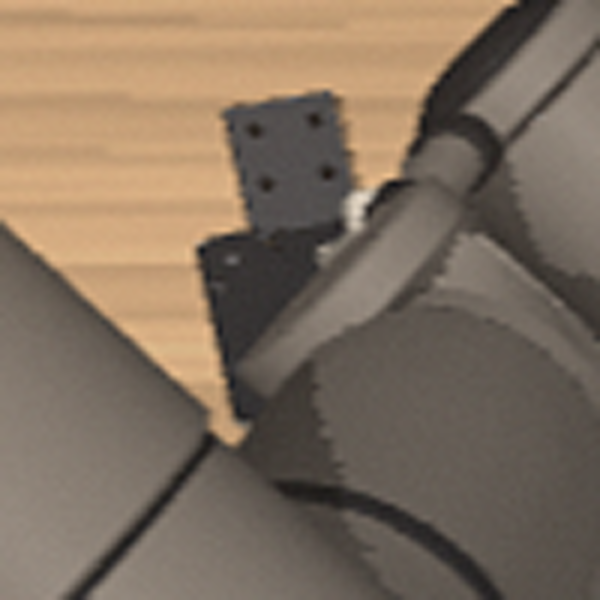

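The plate has not moved (the predicted corners match both views to about 1 mm). The fingers probably swing, so the tips sit higher when open. I pre-close to about 58 mm, feel for the table, then grip.

```bash
python3 -m creep '[[[0,0,2,0,0,0,0.28],[0,0,4,0,0,0,0.28],[0,0,5,0,0,0,0.28],[0,0,5.7,0,0,0,0.28],[0,0,5.9,0,0,0,0.28],[0,0,6.0,0,0,0,0.28],[0,0,6.0,0,0,0,0.28]]]'; python3 -m creep '[[[0,0,0.1,0,0,0,0.28],[0,0,0.2,0,0,0,0.28],[0,0,0.2,0,0,0,0.28]]]'
```

```text
time: 14.35
tool_pos: [0.4175, -0.2996, 0.0159]
tool_rot: [3.141, -0.001, 0.167]
contact_force: [0.1, -0.2, 0.2]
opening: 0.0587
time: 14.65
tool_pos: [0.4175, -0.2996, 0.014]
tool_rot: [3.141, -0.001, 0.167]
contact_force: [0.5, -0.1, 0.4]
opening: 0.0588
```

```bash
python3 -m creep '[[[0,0,0.1,0,0,0,0.28],[0,0,0.2,0,0,0,0.28],[0,0,0.2,0,0,0,0.28]]]'; python3 -m creep '[[[0,0,0.1,0,0,0,0.28],[0,0,0.2,0,0,0,0.28],[0,0,0.2,0,0,0,0.28]]]'
python3 - <<'E'
from h import *
im=robot.read_camera("scene");cv2.imwrite("pics/s8.png",cv2.resize(im[120:220,200:320,::-1],None,fx=6,fy=6,interpolation=2))
E
```

```text
time: 14.95
tool_pos: [0.4174, -0.2995, 0.0118]
tool_rot: [3.141, -0.001, 0.167]
contact_force: [0.3, -0.2, 0.2]
opening: 0.0585
time: 15.25
tool_pos: [0.4173, -0.2995, 0.0097]
tool_rot: [3.141, -0.0, 0.167]
contact_force: [0.9, 0.3, -0.4]
opening: 0.0588
```

View pics/s8.png

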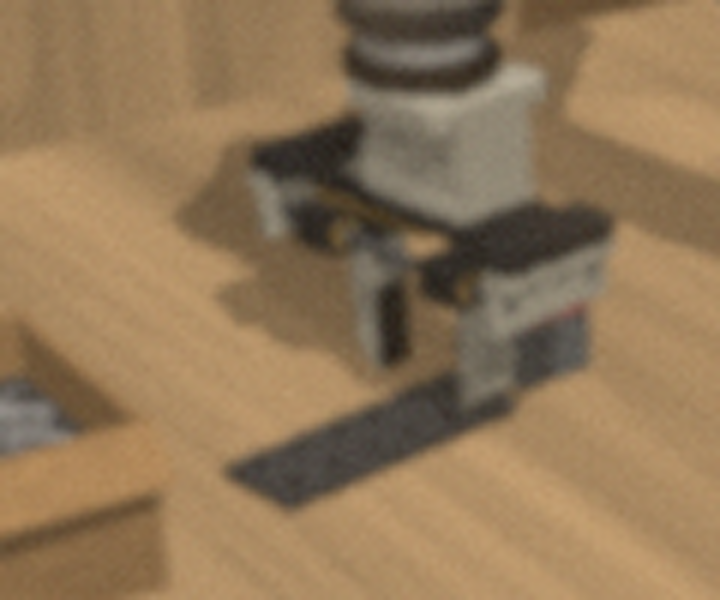

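```bash
python3 - <<'E'
from h import *
u=np.array([np.cos(.167),np.sin(.167),0]);v=np.array([-u[1],u[0],0]);c=np.array([.4173,-.2995,0])
for s in(1,-1):
  for z in(0,.01,.02): print(s,z,((w2p("scene",[c+s*b*v+[0,0,z]+a*u for b,a in ((.03,.0095),(.03,-.0095),(.04,.0095))])-[200,120])*6+2.5).round().tolist())
E
```

```text
1 0 [[468.0, 445.0], [496.0, 432.0], [482.0, 451.0]]
1 0.01 [[467.0, 427.0], [495.0, 415.0], [481.0, 433.0]]
1 0.02 [[467.0, 409.0], [495.0, 397.0], [480.0, 416.0]]
-1 0 [[389.0, 406.0], [416.0, 395.0], [376.0, 400.0]]
-1 0.01 [[388.0, 389.0], [416.0, 377.0], [375.0, 383.0]]
-1 0.02 [[387.0, 371.0], [415.0, 360.0], [374.0, 365.0]]
```

```bash
python3 - <<'E'
from h import *
for z in(.04,.05,.06,.07,.08,.09): print(z,(w2p("scene",[.4175,-.2996,z])-[170,80])*[4,3.75])
E
```

```text
0.04 [[410.5146 366.0767]]
0.05 [[409.9864 354.7492]]
0.06 [[409.454  343.3317]]
0.07 [[408.9173 331.8231]]
0.08 [[408.3763 320.2222]]
0.09 [[407.8309 308.528 ]]
```

```bash
python3 - <<'E'
from h import *
im=robot.read_camera("scene")[:,:,::-1];cv2.imwrite("pics/s9.png",cv2.resize(im[150:210,235:305],None,fx=10,fy=10,interpolation=1))
print(robot.observe()["qpos"])
E
```

```text
[-0.7718  0.5865  1.7957  0.0002  0.7587  0.6317]
```

View pics/s9.png

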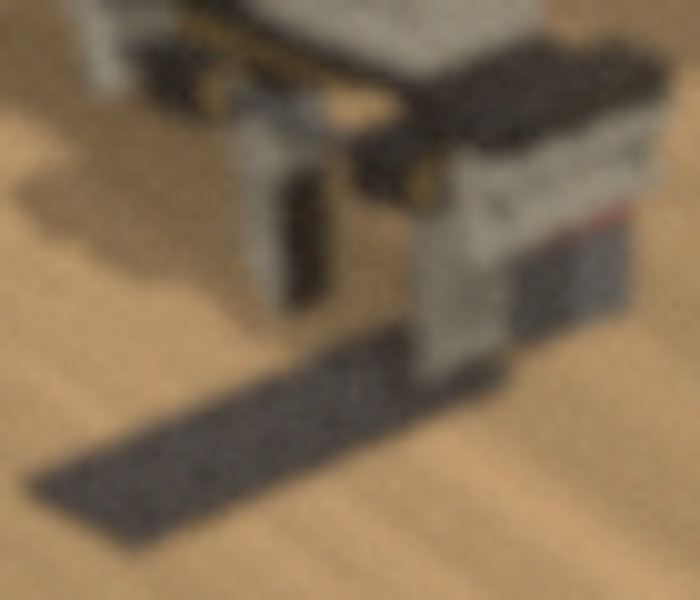

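The image shows the tips about 11 mm above the reported TCP (z≈0.022 at TCP 0.0097; shut tips at 0.087 for TCP 0.076), not 14 mm below. The reported TCP height therefore disagrees with the picture by about 25 mm. I trust the picture and go on down in small steps, watching the force.

```bash
python3 -m creep '[[[0,0,0.3,0,0,0,0.28],[0,0,0.6,0,0,0,0.28],[0,0,0.9,0,0,0,0.28],[0,0,1.2,0,0,0,0.28],[0,0,1.2,0,0,0,0.28]]]'
python3 - <<'E'
from h import *
im=robot.read_camera("scene")[:,:,::-1];cv2.imwrite("pics/s10.png",cv2.resize(im[150:210,235:305],None,fx=10,fy=10,interpolation=1))
E
```

```text
time: 15.85
tool_pos: [0.4172, -0.2993, -0.0027]
tool_rot: [-3.141, -0.0, 0.167]
contact_force: [-0.2, -0.2, 0.1]
opening: 0.0584
```

View pics/s10.png

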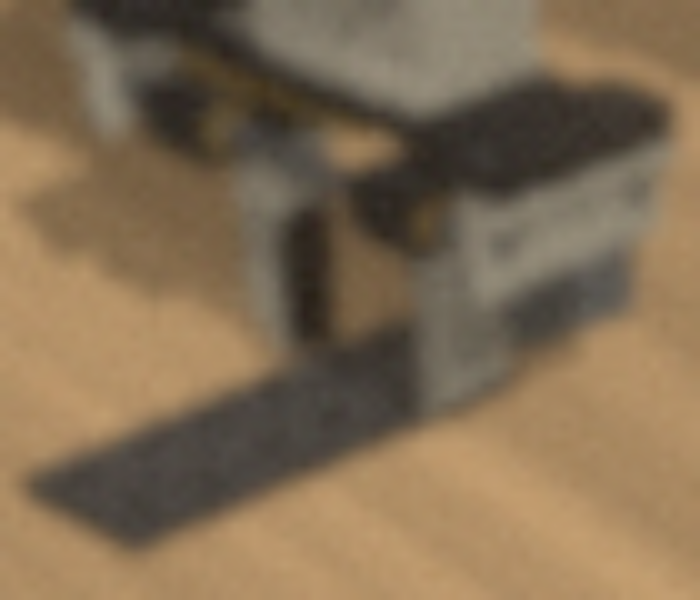

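The reported TCP z is now below the table with no contact, so the reading is biased by about -25 mm. The tips look about 9 mm up (near one at (440,410)). Next: 6 mm lower, checking force, then close.

```bash
python3 -m creep '[[[0,0,0.2,0,0,0,0.28],[0,0,0.4,0,0,0,0.28],[0,0,0.6,0,0,0,0.28],[0,0,0.6,0,0,0,0.28]]]';python3 -m creep '[[[0,0,0.1,0,0,0,0.28],[0,0,0.15,0,0,0,0.28]]]'
```

```text
time: 16.3
tool_pos: [0.4172, -0.2993, -0.0088]
tool_rot: [-3.141, 0.0, 0.167]
contact_force: [-0.3, -0.3, -0.5]
opening: 0.0588
time: 16.5
tool_pos: [0.4173, -0.2994, -0.0091]
tool_rot: [3.141, -0.0, 0.167]
contact_force: [-3.2, 2.6, 16.8]
opening: 0.0588
```

Table contact (16.8 N) at reported z=-0.009. So tip height = reported z + 9 mm. Next: back off 1 mm and grip.

```bash
python3 -m creep '[[[0,0,-0.15,0,0,0,0.28],[0,0,-0.15,0,0,0,0.28],[0,0,-0.15,0,0,0,-1],[0,0,-0.15,0,0,0,-1],[0,0,-0.15,0,0,0,-1],[0,0,-0.15,0,0,0,-1],[0,0,-0.15,0,0,0,-1]]]' 55
```

```text
time: 17.2
tool_pos: [0.4171, -0.2991, -0.0078]
tool_rot: [-3.141, 0.0, 0.167]
contact_force: [-0.1, 2.8, -0.0]
opening: 0.049
```

```bash
python3 -m creep '[[[0,0,-0.5,0,0,0,-1],[0,0,-2,0,0,0,-1],[0,0,-5,0,0,0,-1],[0,0,-8,0,0,0,-1],[0,0,-11,0,0,0,-1],[0,0,-13,0,0,0,-1],[0,0,-13,0,0,0,-1],[0,0,-13,0,0,0,-1]]]'
python3 - <<'E'
from h import *
im=robot.read_camera("scene")[:,:,::-1];cv2.imwrite("pics/s11.png",cv2.resize(im[80:200,200:340],None,fx=5,fy=5,interpolation=1))
cv2.imwrite("pics/s11full.png",im)
for m in robot.look_for("scene","tin_mid")[:2]: print(m["score"],cam2w("scene",m["centre"]))
for m in robot.look_for("scene","mat")[:3]: print(m["score"],cam2w("scene",m["centre"]))
E
python3 g.py .4166 -.2994 .016 .165
```

```text
time: 18.0
tool_pos: [0.4168, -0.2989, 0.1216]
tool_rot: [-3.141, 0.001, 0.167]
contact_force: [-0.6, 0.1, -3.7]
opening: 0.0487
0.86 [0.461  0.2901 0.0669]
0.97 [0.4559 0.1262 0.0044]
0.82 [0.4643 0.4826 0.003 ]
0.6 [0.4653 0.2907 0.0049]
t 18.15 at [ 0.4163 -0.2985  0.1206] [-3.1386  0.0021  0.1672] F [-0.3211  0.2747 -2.7219] open 0.04922292648181806
shift cm [ 0.0325  0.1242 10.4617] rot deg [-0.1691  0.1196  0.125 ]
```

View pics/s11.png

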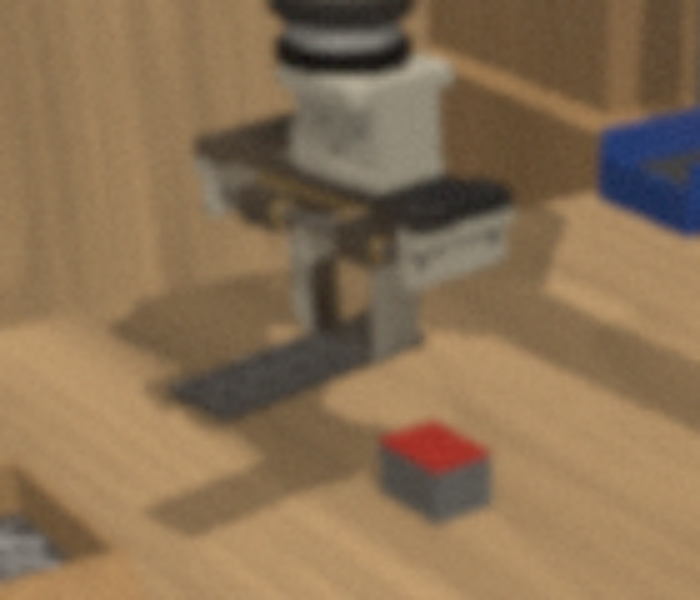

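```bash
cat > pc.py <<'E'
from h import *
import sys
# project plate top corners given tool pose x y z yaw; draw on crop
def corners(x,y,ztop,yaw,off=.0445,droop=0):
    u=np.array([np.cos(yaw),np.sin(yaw),0]);v=np.array([-u[1],u[0],0]);g=np.array([x,y,ztop])
    return [g+(off+a)*u+b*v+[0,0,-droop*(off+a)] for a,b in((.075,.025),(.075,-.025),(-.075,-.025),(-.075,.025))]
E
python3 - <<'E'
from pc import *
for dr in(0,.1): print((w2p("scene",corners(.4165,-.2987,.1366,.166,droop=dr))-[200,80])*5+2)
E
```

```text
[[227.1715 410.8686]
 [169.6033 384.7936]
 [370.8966 313.9595]
 [428.7363 336.7092]]
[[228.7626 431.1977]
 [171.4529 404.8034]
 [370.6999 309.0842]
 [428.6076 331.7584]]
```

The plate is held level: the predicted corners (227,411), (170,385) and (429,337) match the crop. Next: carry it to in front of the stand.

```bash
python3 g.py .4715 .0752 .12 -.228
```

```text
t 18.15 at [ 0.4163 -0.2985  0.1206] [-3.1386  0.0021  0.1672] F [-0.3211  0.2747 -2.7219] open 0.04922292648181806
shift cm [ 11.6579 -35.9306   0.1439] rot deg [-0.1435  0.1513 22.6422]
```

```bash
python3 -m creep '[[[0.8,-2.5,0,0,0,1,-1],[2,-6.5,0,0,0,3,-1],[3.4,-10.5,0,0,0,6,-1],[4.7,-14.5,0,0,0,9,-1],[6,-18.5,0,0,0,12,-1],[7.3,-22.5,0,0,0,15,-1],[8.6,-26.5,0,0,0,18,-1],[9.9,-30.5,0,0,0,21,-1]]]';python3 g.py .4715 .0752 .12 -.228
```

```text
time: 18.95
tool_pos: [0.4626, 0.0205, 0.1203]
tool_rot: [-3.14, 0.005, -0.202]
contact_force: [0.6, -0.0, -3.0]
opening: 0.0488
t 18.95 at [0.4626 0.0205 0.1203] [-3.1397  0.0051 -0.2017] F [ 0.6067 -0.0442 -3.0001] open 0.048821507613458826
shift cm [-0.2202 -5.5379  0.0388] rot deg [-0.105   0.2936  1.5084]
```

```bash
python3 -m creep '[[[-0.1,-3,0,0,0.2,1,-1],[-0.2,-5,0,0,0.3,1.5,-1],[-0.2,-5.5,0,0,0.3,1.5,-1],[-0.2,-5.5,0,0,0.3,1.5,-1],[-0.2,-5.5,0,0,0.3,1.5,-1],[-0.2,-5.5,0,0,0.3,1.5,-1]]]'
python3 - <<'E'
from h import *
for c in("scene","top"): cv2.imwrite(f"pics/{c}12.png",robot.read_camera(c)[:,:,::-1])
E
python3 g.py .4715 .0752 .032 -.228
```

```text
time: 19.55
tool_pos: [0.4715, 0.0738, 0.1201]
tool_rot: [-3.14, 0.0, -0.229]
contact_force: [-0.2, -0.4, -3.1]
opening: 0.049
t 19.65 at [0.4716 0.0739 0.1203] [-3.1399  0.     -0.2293] F [-0.2376  0.1987 -3.1565] open 0.04927658567917661
shift cm [-0.0407 -0.1088  8.8342] rot deg [-0.099   0.0023 -0.0726]
```

View pics/scene12.png

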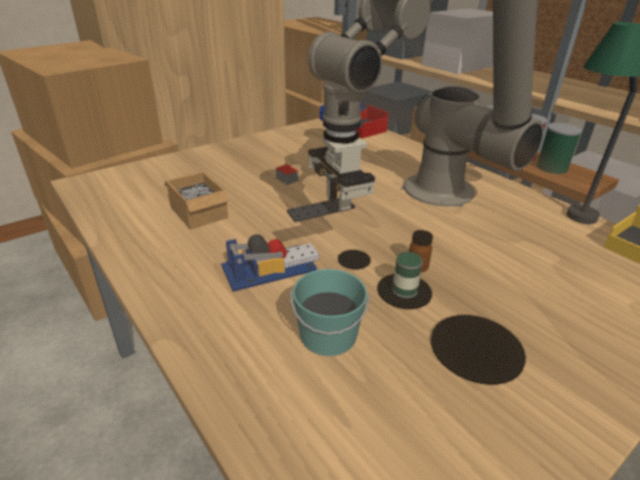

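View pics/top12.png

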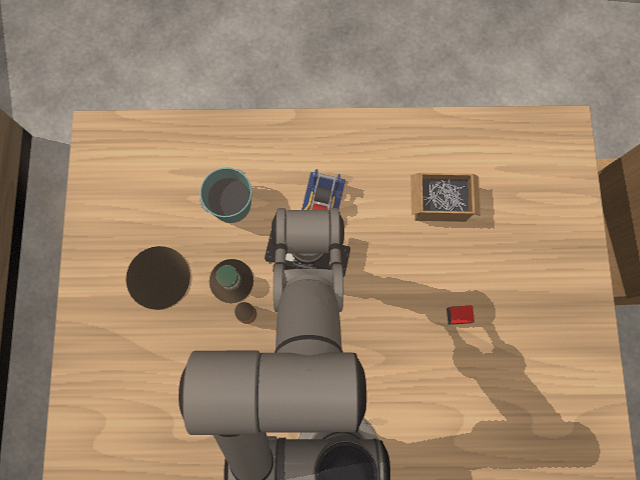

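The plate at scene (320,210) is lined up ahead of the stand at (268,262), and the tin sits centred on the mat (top (228,277)). Next: lower to about 8 mm above the pile and check.

```bash
python3 -m creep '[[[0,-0.1,2,0,0,0,-1],[0,-0.1,5,0,0,0,-1],[0,-0.1,8,0,0,0,-1],[0,-0.1,9,0,0,0,-1],[0,-0.1,9,0,0,0,-1],[0,-0.1,9,0,0,0,-1]]]'
python3 - <<'E'
from h import *
im=robot.read_camera("scene")[:,:,::-1];cv2.imwrite("pics/s13.png",cv2.resize(im[190:300,210:370],None,fx=5,fy=5,interpolation=1))
from pc import corners
s=robot.observe();x,y,z=s["tool_pos"]
print((w2p("scene",corners(x,y,z+.0158,s["tool_rot"][2]))-[210,190])*5+2)
o=np.array([.6025,.0448,0]);u=np.array([np.cos(.228),-np.sin(.228),0]);v=np.array([-u[1],u[0],0])
print("pile front corners",(w2p("scene",[o-.075*u+b*v+[0,0,.028] for b in(.025,-.025)])-[210,190])*5+2)
print("roller top front",(w2p("scene",[o+.02*u+[0,0,.068]])-[210,190])*5+2)
E
python3 g.py .4715 .0752 .021 -.228
```

```text
time: 20.25
tool_pos: [0.4727, 0.0748, 0.0312]
tool_rot: [-3.14, -0.001, -0.23]
contact_force: [0.8, -0.1, -2.8]
opening: 0.049
[[425.4824 315.7598]
 [386.1779 259.5435]
 [670.461  193.9795]
 [717.7823 245.1817]]
pile front corners [[548.4826 320.1741]
 [505.9492 265.4764]]
roller top front [[335.8775 266.0455]]
t 20.3 at [0.473  0.0749 0.0316] [-3.1393 -0.0024 -0.2296] F [ 1.2321  0.0538 -2.9949] open 0.04893986307906908
shift cm [-0.1592  0.0061  1.0594] rot deg [-0.1312 -0.1379 -0.0887]
```

View pics/s13.png

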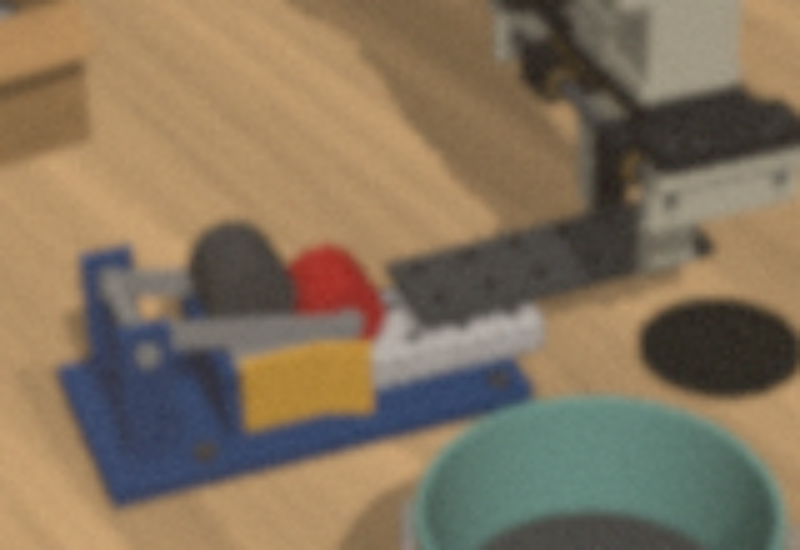

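The plate (front end at crop (390-425,265-320)) is aligned over the pile (front corner predicted (548,320), seen (543,320)), just short of the roller (335,290). Next: lower onto the pile.

```bash
python3 -m creep '[[[-0.1,0,0.3,-0.1,-0.1,0,-1],[-0.1,0,0.6,-0.1,-0.1,0,-1],[-0.1,0,0.9,-0.1,-0.1,0,-1],[-0.1,0,1.0,-0.1,-0.1,0,-1],[-0.1,0,1.0,-0.1,-0.1,0,-1]]]';python3 -m creep '[[[0,0,0.1,0,0,0,-1],[0,0,0.1,0,0,0,-1]]]'; python3 g.py .5565 .0553 .0205 -.228
```

```text
time: 20.8
tool_pos: [0.472, 0.0752, 0.0215]
tool_rot: [-3.141, -0.0, -0.229]
contact_force: [-0.5, 0.4, -2.6]
opening: 0.0493
time: 21.0
tool_pos: [0.472, 0.0752, 0.0205]
tool_rot: [-3.141, -0.0, -0.229]
contact_force: [-0.7, 0.2, -1.8]
opening: 0.049
t 21.0 at [0.472  0.0752 0.0205] [-3.1411 -0.0005 -0.2295] F [-0.6622  0.1788 -1.8061] open 0.049039629271602006
shift cm [ 8.6758  0.0139 -0.0003] rot deg [-0.0298 -0.0278 -0.0835]
```

```bash
python3 -m creep '[[[0.7,0,0.05,0,0,0,-1],[1.4,0,0.05,0,0,0,-1],[2.1,0,0.05,0,0,0,-1],[2.8,0,0.05,0,0,0,-1],[3.5,0,0.05,0,0,0,-1],[4.2,0,0.05,0,0,0,-1],[5,0,0.05,0,0,0,-1],[5,0,0.05,0,0,0,-1]]]'; python3 g.py .5592 .0549 .0203 -.228
python3 - <<'E'
from h import *
im=robot.read_camera("scene")[:,:,::-1];cv2.imwrite("pics/s14.png",cv2.resize(im[190:300,210:370],None,fx=5,fy=5,interpolation=1))
E
```

```text
time: 21.8
tool_pos: [0.5215, 0.0636, 0.0202]
tool_rot: [-3.141, -0.001, -0.23]
contact_force: [-1.0, -1.1, 3.2]
opening: 0.0491
t 21.8 at [0.5215 0.0636 0.0202] [-3.141  -0.0006 -0.2298] F [-1.0321 -1.1043  3.1632] open 0.04911033493526754
shift cm [ 3.8705 -0.0161 -0.0098] rot deg [-0.0323 -0.0351 -0.1048]
```

View pics/s14.png

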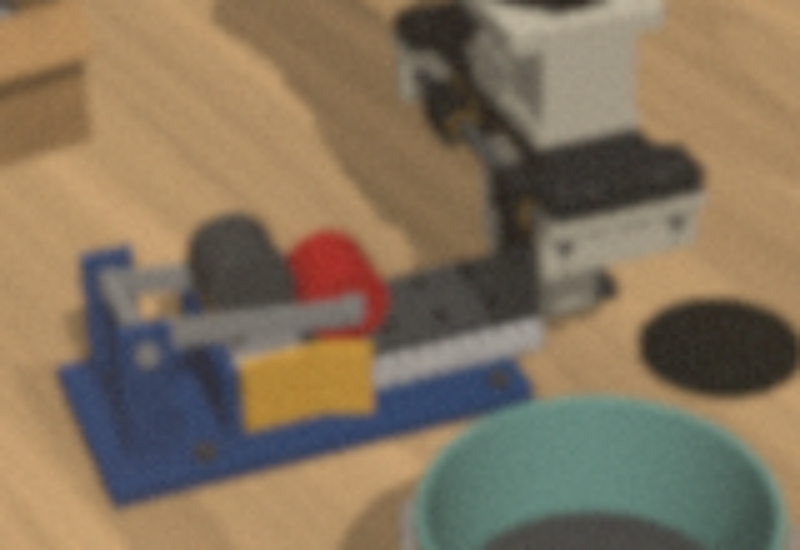

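The roller has risen (its top went from crop row 247 to 233) and the plate runs in under it. Next: on to the stop.

```bash
python3 -m creep '[[[0.6,0,0,0,0,0,-1],[1.2,0,0,0,0,0,-1],[1.8,0,0,0,0,0,-1],[2.4,0,0,0,0,0,-1],[3.0,0,0,0,0,0,-1],[3.4,0,0,0,0,0,-1],[3.4,0,0,0,0,0,-1]]]'; python3 g.py .5592 .0549 .0203 -.228
```

```text
time: 22.55
tool_pos: [0.5541, 0.0557, 0.0202]
tool_rot: [-3.141, 0.0, -0.23]
contact_force: [-5.1, -0.6, 3.4]
opening: 0.049
t 22.55 at [0.5541 0.0557 0.0202] [-3.1414  0.0003 -0.23  ] F [-5.1495 -0.6252  3.359 ] open 0.048997346441559925
shift cm [ 0.5104 -0.042  -0.012 ] rot deg [-0.0133  0.0171 -0.1145]
```

```bash
python3 -m creep '[[[0.15,0,0,0,0,0,-1],[0.3,0,0,0,0,0,-1],[0.3,0,0,0,0,0,-1]]]';python3 -m creep '[[[0.1,0,0,0,0,0,-1],[0.2,0,0,0,0,0,-1],[0.2,0,0,0,0,0,-1]]]'
```

```text
time: 22.85
tool_pos: [0.5559, 0.0552, 0.0202]
tool_rot: [3.142, 0.003, -0.23]
contact_force: [-7.0, 1.4, 5.2]
opening: 0.0491
time: 23.15
tool_pos: [0.5565, 0.055, 0.0202]
tool_rot: [3.141, 0.006, -0.23]
contact_force: [-7.1, 1.8, 6.7]
opening: 0.0488
```

```bash
python3 -m creep '[[[0.2,0,0,0,0,0,-1],[0.4,0,0,0,0,0,-1],[0.4,0,0,0,0,0,-1]]]'
python3 - <<'E'
from h import *
im=robot.read_camera("scene")[:,:,::-1];cv2.imwrite("pics/s15.png",cv2.resize(im[190:300,210:370],None,fx=5,fy=5,interpolation=1))
im=robot.read_camera("top")[:,:,::-1];cv2.imwrite("pics/t15.png",cv2.resize(im[160:260,270:370],None,fx=6,fy=6,interpolation=2))
o=np.array([.6025,.0448,0]);u=np.array([np.cos(.228),-np.sin(.228),0]);v=np.array([-u[1],u[0],0])
print("home rear top corners",(w2p("scene",[o-.075*u+b*v+[0,0,.036] for b in(.025,-.025)])-[210,190])*5+2)
E
```

```text
time: 23.45
tool_pos: [0.5593, 0.0543, 0.0202]
tool_rot: [3.141, 0.009, -0.23]
contact_force: [-5.6, 1.3, 5.5]
opening: 0.0491
home rear top corners [[548.7545 306.1499]
 [506.0441 251.7199]]
```

View pics/s15.png

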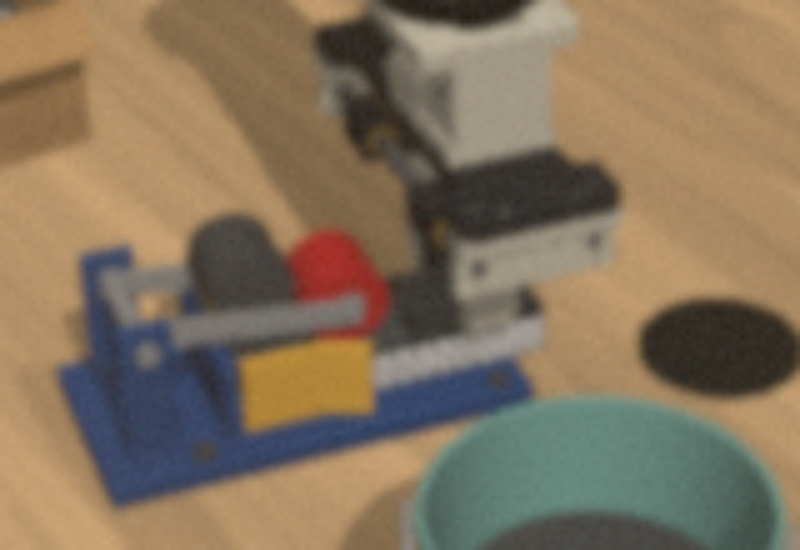

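View pics/t15.png

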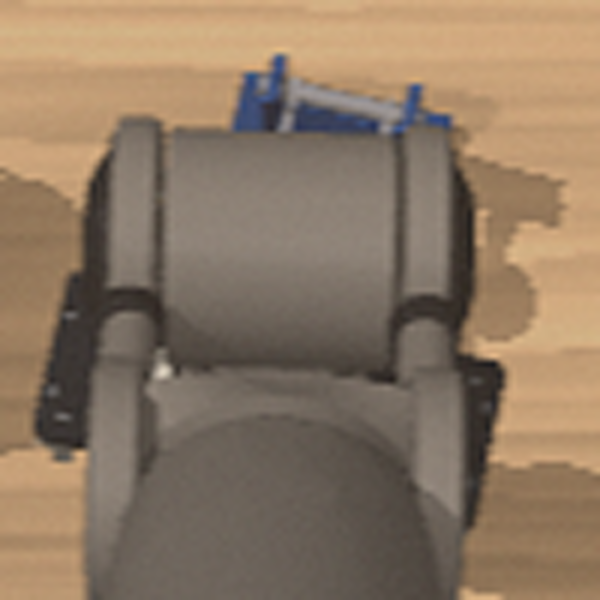

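The plate's rear end (crop (541,300)) is nearly flush with the pile end (543,320). One more push to feel the stop.

```bash
python3 -m creep '[[[0.15,0,0,0,0,0,-1],[0.3,0,0,0,0,0,-1],[0.3,0,0,0,0,0,-1]]]'; python3 -m creep '[[[0.15,0,0,0,0,0,-1],[0.3,0,0,0,0,0,-1],[0.3,0,0,0,0,0,-1]]]'
```

```text
time: 23.85
tool_pos: [0.5601, 0.0541, 0.0202]
tool_rot: [3.141, 0.013, -0.23]
contact_force: [-10.5, 1.9, 7.4]
opening: 0.0489
time: 24.15
tool_pos: [0.5601, 0.0541, 0.0202]
tool_rot: [3.14, 0.02, -0.23]
contact_force: [-12.8, 2.5, 10.8]
opening: 0.0492
```

It stalls at x=0.5601 with the force rising to 12.8 N: it is against the stop. Next: release and lift clear.

```bash
python3 -m creep '[[[0,0,0,0,0,0,0.3],[0,0,0,0,0,0,0.3],[0,0,0,0,0,0,0.6],[0,0,0,0,0,0,0.6],[0,0,0,0,0,0,0.6]]]'; python3 -m creep '[[[0,0,-1.5,0,0,0,0.6],[0,0,-4,0,0,0,0.6],[-2,0,-8,0,0,0,0.6],[-6,0,-12,0,0,0,0.6],[-10,0,-14,0,0,0,0.6],[-15,0,-14,0,0,0,0.6],[-20,0,-14,0,0,0,0.6],[-20,0,-14,0,0,0,0.6]]]'
python3 - <<'E'
from h import *
im=robot.read_camera("scene")[:,:,::-1];cv2.imwrite("pics/s16.png",cv2.resize(im[190:300,210:370],None,fx=5,fy=5,interpolation=1))
im=robot.read_camera("top")[:,:,::-1];cv2.imwrite("pics/t16.png",cv2.resize(im[160:260,270:370],None,fx=6,fy=6,interpolation=2));cv2.imwrite("pics/t16f.png",im)
E
```

```text
time: 24.65
tool_pos: [0.5604, 0.054, 0.0201]
tool_rot: [3.14, 0.019, -0.23]
contact_force: [0.4, 1.2, -0.5]
opening: 0.0726
time: 25.45
tool_pos: [0.362, 0.0999, 0.1636]
tool_rot: [3.139, 0.024, -0.228]
contact_force: [-0.0, -0.0, -0.8]
opening: 0.0736
```

View pics/s16.png

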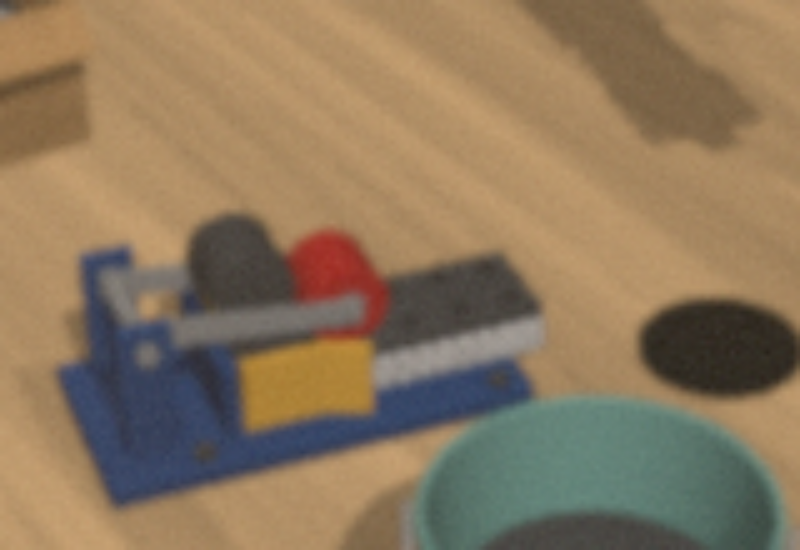

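View pics/t16.png

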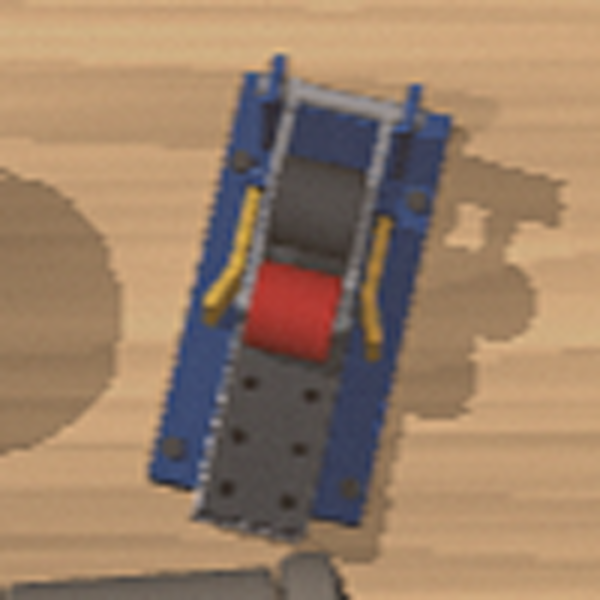

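The plate lies flat under the raised roller and its rear end is flush with the pile (the pale pile edge just shows at crop (195,518)). Next: a numeric check of the plate, and of the tin on the mat.

```bash
python3 - <<'E'
from h import *
o=np.array([.6025,.0448,0]);yaw=-.228;u=np.array([np.cos(yaw),np.sin(yaw),0]);v=np.array([-u[1],u[0],0])
c=np.array([(200,513),(302,533)],float)/6+[270,160]-.42
w=p2w("top",c,.036);q=w-o;print("rear corners stand x,y",np.c_[q@u,q@v]*1000)
# holes: middle pair at home lie at which stand coords
h=np.array([(250,383),(312,396),(239,436),(299,449),(226,488),(288,502)],float)/6+[270,160]-.42
q=p2w("top",h,.036)-o;print("holes",np.c_[q@u,q@v]*1000)
h=np.array([(246,386),(306,400),(233,438),(294,453),(221,491),(282,505)],float)/6+[270,160]-.42
q=p2w("top",h,.028)-o;print("pile holes before",np.c_[q@u,q@v]*1000)
im=cv2.imread("pics/t16f.png")
cv2.imwrite("pics/t16m.png",cv2.resize(im[240:330,180:280],None,fx=6,fy=6,interpolation=2))
s=cv2.cvtColor(im,cv2.COLOR_BGR2HSV)[245:310,195:265]
m=((s[...,0]>60)&(s[...,0]<95)&(s[...,1]>60)).astype(np.uint8);cc=cont(m);
(e,r)=cv2.minEnclosingCircle(cc);print("tin top",p2w("top",np.array(e)+[195,245],.089),r)
E
```

```text
rear corners stand x,y [[-74.4504  22.1264]
 [-73.4864 -24.3349]]
holes [[-11.0112  13.2205]
 [-10.8587 -15.3476]
 [-36.0879  12.7523]
 [-36.1073 -14.8416]
 [-60.7403  13.2612]
 [-60.9904 -15.2125]]
pile holes before [[-10.7426  15.0732]
 [-11.2403 -12.8608]
 [-35.687   15.5801]
 [-36.5136 -12.8004]
 [-60.8181  15.5438]
 [-61.1653 -12.642 ]]
tin top [[0.4508 0.2766 0.089 ]] 9.192488670349121
```

View pics/t16m.png

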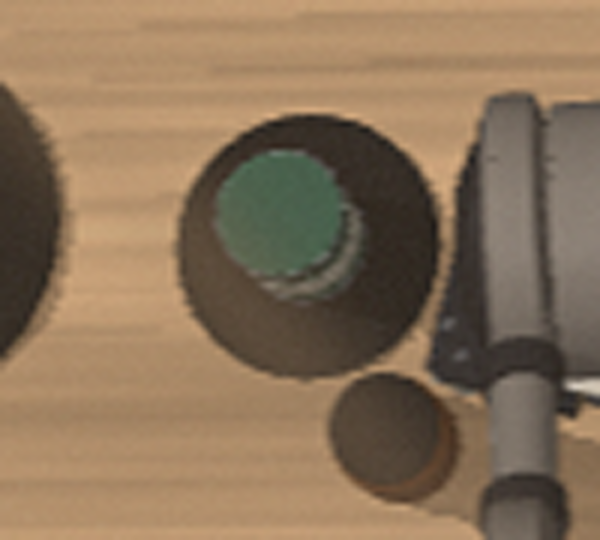

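The tin's top at crop (280,213) is within about 5 mm of the mat centre. The plate's holes give about +1.5 mm along x and -1 mm sideways from home, yaw about 0. The gripper is clear, so I hand in.

```bash
python3 -m creep '[[[0,0,0,0,0,0,0.6],[0,0,0,0,0,0,0.6],[0,0,0,0,0,0,0.6]]]'; python3 -c "
from cell import robot
print(robot.hand_in())"
```

```text
time: 25.85
tool_pos: [0.3694, 0.0991, 0.1644]
tool_rot: [3.141, 0.017, -0.23]
contact_force: [0.8, 0.7, 0.0]
opening: 0.0736
the job is handed in; nothing more can be done
None
```

I stood the tin on the middle (120 mm) mat and pushed the plate home on the pile under the roller. I then let go, backed the gripper off and handed the job in at about 26 s; no verdict was given.

**Last checks (from the images):**
- **Tin:** upright, with its axis about 5 mm from the mat's centre.
- **Plate:** about +1.5 mm along x and -1 mm sideways from home, with no visible turn. The push stalled at the stop at about 13 N, and the roller is visibly raised on the plate.
- **Pile:** its front end is flush with the plate and looks unmoved.
- **Pail, carton, screw box and jar:** I did not push any of them, and none looked out of place in the pictures. I did not measure them again at the end.

**What failed or disagreed:**
- **First plate grasp:** the fingers closed empty above the plate. The reported TCP height read about 23 mm too low against the picture and the felt table contact, so I worked from the picture and touch after that. The tin had been gripped higher than planned for the same reason, but it held.
- **Mat position:** the scene-camera network put the mat and tin about 20 mm away from the top-view measurement, but the two agreed on where the tin stood on the mat to within about 5 mm.
- **Hold-down joint and roller force:** I had no reading for either, so I judged them only by the roller's raised position.

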